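Roll two thumbwheels to the code and unbolt the trinket case

TASK

Unlock the bamboo trinket case: seen from its bolt-knob side, roll the left thumbwheel until its two-dot face is straight up and the right thumbwheel until its four-dot face is straight up, leaving the middle one on its five dots undisturbed. Then slide the bolt knob fully to the right so that the lock is open. Use only a light touch on the delicate wheels and the bolt, and leave everything else on the counter where it is.

Things in the scene. Friction and masses are not known exactly. Their poses are not given: they have to be found in the camera images.
- case: Bamboo trinket case, 200 (its x) x 210 (y) x 75 mm high, fixed. Origin under its centre; x points from the bolt-knob side (nearer the robot) to the far side, y left, z up. On its flat top a plate with three wheels in a row along y, and the bolt knob. The bolt is blocked until the wheels show 2, 5, 4 dots (left, middle, right). The robot must never press case, wheels or bolt with more than 25 N.
- wheel_plate: Aluminium plate on the case top, 62 (x) x 150 (y) x 3 mm, through which the three wheels stick up; origin at the centre of its underside, at case x = +20, y = 0, z = 75 mm, axes as the case's. The delicate wheels and this plate must never be pressed with more than 18 N.
- wheel_left (a joint): Angle of the left wheel, rad: (dots facing straight up - 1) x 1.0472; 1.047 = two dots (wanted). Grows as its top rolls away from the bolt side (case +x); stops at -0.35 and 5.59. Smooth white plastic, 40 mm diameter, 18 mm wide, axle along case y; turned by friction of a fingertip pressed on top (10 to 14 N; much less slips): 1 rad per 20 mm drawn. Resists with 3 N at the rim, stays where left.
- wheel_middle (a joint): Angle of the middle wheel, rad: (dots facing straight up - 1) x 1.0472; 4.189 = five dots (where it already is and must stay). Grows as its top rolls away from the bolt side (case +x); stops at -0.35 and 5.59. Smooth white plastic, 40 mm diameter, 18 mm wide, axle along case y; turned by friction of a fingertip pressed on top (10 to 14 N; much less slips): 1 rad per 20 mm drawn. Resists with 3 N at the rim, stays where left.
- wheel_right (a joint): Angle of the right wheel, rad: (dots facing straight up - 1) x 1.0472; 3.142 = four dots (wanted). Grows as its top rolls away from the bolt side (case +x); stops at -0.35 and 5.59. Smooth white plastic, 40 mm diameter, 18 mm wide, axle along case y; turned by friction of a fingertip pressed on top (10 to 14 N; much less slips): 1 rad per 20 mm drawn. Resists with 3 N at the rim, stays where left.
- wheel_left_top (a point): Nominal top of the left wheel, fixed to the case at its x = +20, y = +40, z = 91 mm (13 mm over the wheel plate, 20 mm over the axle); axes as the case's. The real wheel stands up to 5 mm higher or lower (differs every time, not measured): find its height by touch. The axle is sprung: it gives way downwards 1 mm per 8 N, 6 mm at most. A wheel shows six faces of 1 to 6 black dots, 60 degrees apart.
- wheel_middle_top (a point): Nominal top of the middle wheel, fixed to the case at its x = +20, y = 0, z = 91 mm (13 mm over the wheel plate, 20 mm over the axle); axes as the case's. The real wheel stands up to 5 mm higher or lower (differs every time, not measured): find its height by touch. The axle is sprung: it gives way downwards 1 mm per 8 N, 6 mm at most. Black index lines on the plate beside the wheels mark straight up.
- wheel_right_top (a point): Nominal top of the right wheel, fixed to the case at its x = +20, y = -40, z = 91 mm (13 mm over the wheel plate, 20 mm over the axle); axes as the case's. The real wheel stands up to 5 mm higher or lower (differs every time, not measured): find its height by touch. The axle is sprung: it gives way downwards 1 mm per 8 N, 6 mm at most. Wheels are 40 mm apart, in black-edged slots.
- bolt (a joint): Travel of the bolt in m: 0 = bolted (knob 12 mm left of the case's middle line), 0.024 = fully open at its stop; it grows as the knob slides to the right (case -y). Sliding friction about 3 N; blocked, it has some 3 to 5 mm of play; it stays where it is left.
- bolt_knob (a point): Centre of the top of the aluminium bolt knob, on a black track along case y at case x = -60 mm; the knob is 16 mm (x) by 30 mm (y) and stands 27 mm above the case top; moves with the bolt; axes as the case's.
- tiara: Pink hard-plastic tiara, a half circle 120 mm wide, 55 mm high, lying on its band; loose, to be left alone. Origin at the centre of its circle, at the counter.
- ring: Silver plastic ring, 25 mm across, 7 mm thick, lying on the far part of the case top; loose, to be left alone. Origin at its underside.
- bunny: White ceramic sitting bunny, 60 mm wide, 125 mm high; loose, to be left alone. Origin under its centre.
- horn: Yellow plastic party horn lying along its x, 143 mm long, 52 mm bell; loose, to be left alone. Origin at the counter, mid-length.
- cup: Blue ceramic cup, 72 mm across, 90 mm high; loose, to be left alone. Origin under its centre.
- pot: Terracotta pot, 96 mm across, 80 mm high; loose, to be left alone. Origin under its centre.
- organizer_drawer0 (a joint): Pull-out of the top drawer (m) of the bamboo drawer organizer, 220 x 240 x 150 mm, standing at the right of the counter, half open towards the robot; to be left as it is.

How it is judged (in metres and radians):
On the way:
1. two dots, five dots and four dots are up on the left, middle and right wheel while the bolt is still shut (moved less than 10 mm) (value of joint wheel_left between 0.8472 and 1.2472 rad and value of joint wheel_right between 2.9416 and 3.3416 rad and value of joint wheel_middle between 3.9888 and 4.3888 rad and value of joint bolt below 0.01 m), for 0.2 s.
At the end, for the whole second after the job is handed in: the left wheel shows two dots, the middle five and the right four, each within 0.2 rad of straight up, and the bolt has been slid at least 20 of its 24 mm to the right; all at rest (value of joint wheel_left between 0.8472 and 1.2472 rad and value of joint wheel_right between 2.9416 and 3.3416 rad and value of joint wheel_middle between 3.9888 and 4.3888 rad and value of joint bolt above 0.02 m and velocity of joint wheel_left between -0.05 and 0.05 rad/s and velocity of joint wheel_right between -0.05 and 0.05 rad/s and velocity of joint bolt between -0.05 and 0.05 m/s); the robot touches nothing.
It fails at once if the robot presses on a wheel or the wheel plate with more than 18 N (contact force between any of the fingers, the arm and wheel_plate above 18 N).
It fails at once if the robot presses on the case, a wheel or the bolt with more than 25 N (contact force between any of the fingers, the arm and case above 25 N).
It fails at once if the middle wheel is turned more than 0.2 rad off its five dots (not (value of joint wheel_middle between 3.9888 and 4.3888 rad)).
It fails at once if a thing on the counter or the ring on the case is pushed away (30 mm, ring 20 mm) (distance of any of tiara, bunny, horn, cup, pot from where it was at the start of the episode above 0.03 m or distance of ring from where it was at the start of the episode above 0.02 m).
It fails at once if the organizer's open drawer is moved out of the 35 to 115 mm range (not (value of joint organizer_drawer0 between 0.035 and 0.115 m)).
It also fails if it takes over 64 s, if anything falls off the work surface, if the arm or the gripper's body presses on something with over 40 N, if the wrist force passes 120 N, or if a joint passes its speed limit or range.

ROBOT

A 6-joint arm with a two-finger parallel gripper is mounted at the origin on the work surface. World frame = base frame: x ahead of the robot, y to its left, z up, the work surface at z = 0. Lengths are in m, angles in degrees, forces in N, time in s.
With the tool pointing down it reaches from about 0.4 to 0.825 m from the base axis. Payload 7 kg.
Tool frame: the origin (TCP) lies at the very end of the fingers, on their centre line; the grasp point (between the pads) lies 19 mm behind it; z points along the fingers, y is the line along which they close (so a half turn about z gives the same grasp; the last joint's range is limited). The gripper opens to 88 mm and grips with 3 to 60 N. Pads are 19 mm wide; open, the fingers measure 130 mm over their backs; the gripper's body (78 mm by 193 mm) begins 47 mm behind the grasp point.
Start: joints at [82.454, 20.546, 0.682, 0, -70.136, -16.507], TCP at [0.275, 0.616, 0.227] pointing down, gripper open.
Joint ranges: [-176.03, 176.03], [-82.01, 121.73], [-58.28, 71.71], [-173.87, 95.51], [-174.79, -0.11], [-173.66, 173.66]. Speed limits (degrees/s): [136.94, 136.94, 172.46, 180, 180, 180].

INTERFACE

Orientations are given as [roll, pitch, yaw] about the fixed x, y, z axes, in that order (R = Rz(yaw) Ry(pitch) Rx(roll)).
In Python, from plant import ctrl gives the robot as it stands.
- The arm moves only by the tool carry_out, never from a script. Its argument "deltas" is a list that holds one entry, the list of rows, each a list of 5 numbers: the shift along the tool's x, y, z scaled (see below), then the turn about the tool's z scaled (see below), then the opening, from -1 (shut) to 1 (fully open). A call has 1 to 5 rows; each row is the pose to reach, as a shift and turn from the pose commanded when the call began, along the tool's axes at that moment, turning the shorter way round; what a row does not reach only later rows make up. The controller multiplies each number of a shift by 20 cm and each number of a turn by 2 pi rad. A row lasts 1/10 s, in which the tool goes at most 50 mm and 8.59 degrees, less where a joint would pass 70% of its speed; a pose out of reach is approached as far as the arm can. A call with a number of a shift or a turn outside -1 to 1 is refused whole. A call with a gripper value outside its range is refused whole. The fingers move at their own pace and stop on an object; the grip force is fixed at half the most. Time passes only in rows, so rows that repeat a pose let the fingers close. It gives the time, the measured TCP pose, the force, the opening and the grip force at its end, in the units of the state.
- ctrl.get_obs(): the state, without advancing time (a new reading comes with each control period).
- ctrl.snapshot(name): name is "side" or "top" or "wrist"; returns a dict with "color" (384x512x3 uint8, red, green, blue), "camera_matrix" (3x3 intrinsics, pixels), "R" (3x3) and "t" (3): a world point X has camera coordinates R X + t. Camera axes: x right, y down, z forward; pixel columns grow to the right and rows downward; lengths in m; the calibration is good to about 2 mm. A picture is of the moment at which its call begins. There is no depth.
- ctrl.close_job(): hands the job in; it is judged then, once.
Trained networks look in a picture, given as the dict that the camera call returned (one of the last four; its "shot" number tells which), for a name from the list of things; names that differ only in an ending like _2 or _b are one class to them, and where a whole thing is asked for, a point or a joint stands for the part that bears it (a point fixed in the world has none). Each returns a list of dicts, best first, with "p" (0 to 1); they miss things now and then, are a little off and sometimes report something else, mostly with a low value. They report only what shows in the picture. A call takes as long as a camera call.
- ctrl.search_frame(picture, name): "centre" ([column, row] in pixels, amid what is visible of it).
- ctrl.silhouettes(picture, name): "mask" (384x512 bool, what is visible of it) and "centre" ([column, row] in pixels, amid what is visible of it).
- ctrl.spot_point(picture, name): "centre" ([column, row] in pixels: a listed point, or the origin of a listed thing).
The state is a dict: "clock": time; "joint_pos": joint angles; "qvel": joint speeds; "tau": joint torques, N m; "tool_pos": TCP position; "orientation": TCP orientation; "force": force on the tool from outside, world axes, zero at the start; "moment": the same for the moment, N m; "opening": finger opening in m; "gripper_force": force on a finger pad.
Only numpy, scipy, OpenCV 4.12 (cv2) and the standard library are available. Lean on these libraries where they do the work, as an engineer would, in place of code of your own. Each camera call takes 0.05 s, during which the arm holds its last target. There are 200 camera calls.

## Working session

There is one attempt and no reset: what is moved stays moved. The work goes in short steps, Python scripts to look and compute and a tool call to move; the robot and the scene stay as the last step left them, time stands still between calls to the robot, and variables do not carry over. Pictures are saved under pics/ and viewed, at most 10 in all, crops included, and the job is handed in when it is done.

Besides the shell and the picture viewer there is one more tool, called after "Emit:" as name([rows], argument=value, ...), one row to a line, values as JSON. carry_out: Moves the arm, as the interface text tells. Its arguments: {"type":"object","properties":{"deltas":{"type":"array"}},"required":["deltas"]}

```bash
mkdir -p pics; cat > h.py <<'E'
from plant import ctrl
import numpy as np, cv2
def ray(s,px):
    K,R,t=map(np.array,(s["camera_matrix"],s["R"],s["t"]))
    d=R.T@np.linalg.solve(K,[px[0],px[1],1.]); return -R.T@t,d
def onz(s,px,z):
    c,d=ray(s,px); return c+d*(z-c[2])/d[2]
def proj(s,X):
    c=np.array(s["R"])@np.array(X)+np.array(s["t"]); p=np.array(s["camera_matrix"])@c; return p[:2]/p[2]
def save(s,n): cv2.imwrite(f"pics/{n}.png",s["color"][:,:,::-1])
E
python3 - <<'E'
from h import *
o=ctrl.get_obs(); print(o)
ss={n:ctrl.snapshot(n) for n in("top","side","wrist")}
Z={"wheel_left_top":None}
for n,s in ss.items():
    print(n,"cam",ray(s,(256,192))[0].round(3))
    for k,z in [("case",0),("wheel_plate",.075),("wheel_left_top",.091),("wheel_middle_top",.091),("wheel_right_top",.091),("bolt_knob",.102),("ring",.075),("bunny",0),("cup",0),("pot",0),("tiara",0),("horn",0)]:
        r=ctrl.spot_point(s,k)[:1]
        for q in r: print(k,np.round(q["centre"],1),round(q["p"],2),onz(s,q["centre"],z).round(4))
im=np.vstack([ss["top"]["color"],ss["side"]["color"]])
cv2.imwrite("pics/a.png",cv2.resize(np.hstack([ss["top"]["color"],ss["side"]["color"]]),(800,300),interpolation=cv2.INTER_AREA)[:,:,::-1])
save(ss["wrist"],"w")
E
```

```text
{'clock': 0.0, 'joint_pos': array([ 8.24522381e+01,  2.05906799e+01,  6.33300077e-01, -2.04832097e-02,
       -7.01345117e+01, -1.65075009e+01]), 'qvel': array([ 0.10612514, -0.00338614, -0.02982267,  0.03338357,  0.01533225,
       -0.08745814]), 'tau': array([ 2.21019204e-04, -5.82716596e+01,  2.93053347e+01,  6.99751407e+00,
        6.99750308e-03, -1.34531742e-04]), 'tool_pos': array([0.27495869, 0.61592597, 0.22562646]), 'orientation': array([ 1.79906424e+02, -7.65088996e-03, -2.40622325e+01]), 'force': array([ 0.03295735,  0.56466722, -0.58039663]), 'moment': array([-0.06609556, -0.01768132,  0.02583237]), 'gripper_force': 0.0, 'opening': 0.08749663387290471}
top cam [ 0.516 -0.013  1.146]
case [286.8 225.2] 0.76 [ 0.5404 -0.0887  0.    ]
wheel_plate [150.4 205.6] 0.71 [0.5816 0.2761 0.075 ]
wheel_left_top [277.2 215.9] 0.57 [ 0.5619 -0.0573  0.091 ]
wheel_middle_top [288.7 218.2] 0.97 [ 0.5567 -0.0872  0.091 ]
wheel_right_top [305.2 214.1] 0.92 [ 0.5684 -0.1298  0.091 ]
bolt_knob [287.  246.2] 0.62 [ 0.485  -0.0834  0.102 ]
ring [149.2 208.6] 0.35 [0.5736 0.2789 0.075 ]
bunny 
[... 163 characters left out ...]
8  0.0927 0.    ]
side cam [ 1.199 -1.053  0.89 ]
case [227.  231.7] 0.83 [ 0.5427 -0.0931  0.    ]
wheel_plate [232.2 217.1] 0.76 [ 0.5727 -0.1095  0.075 ]
wheel_left_top [239.9 201.6] 0.62 [ 0.5616 -0.0512  0.091 ]
wheel_middle_top [330.1 183.4] 0.74 [0.7439 0.1843 0.091 ]
wheel_right_top [225.5 212.2] 0.7 [ 0.5561 -0.1183  0.091 ]
bolt_knob [216.6 194.9] 0.39 [ 0.4937 -0.0719  0.102 ]
ring [246.5 218.3] 0.39 [ 0.6102 -0.0927  0.075 ]
bunny [329.7 179.9] 0.78 [0.6813 0.3461 0.    ]
cup [298.  155.7] 0.65 [0.5076 0.4444 0.    ]
pot [302.1 179.3] 0.7 [0.5978 0.2976 0.    ]
tiara [266.4 164.2] 0.5 [0.439 0.323 0.   ]
horn [325.4 226.6] 0.84 [0.781  0.0871 0.    ]
wrist cam [0.344 0.586 0.383]
```

View pics/a.png

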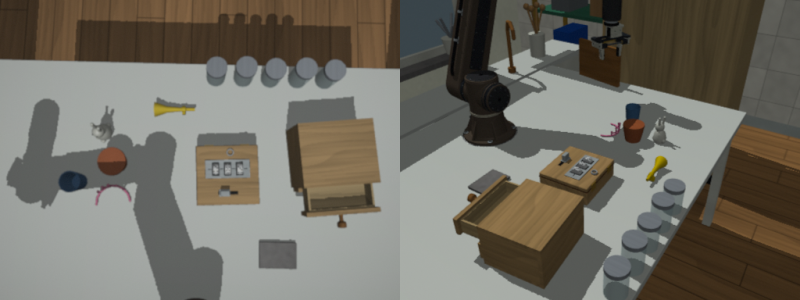

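Emit:
carry_out([
  [[0.9, 0.8, 0, 0, -1], [0.9, 0.8, 0, 0, -1], [0.9, 0.8, 0, 0, -1], [0.9, 0.8, 0, 0, -1], [0.9, 0.8, 0, 0, -1]],
])

```text
clock: 2.45
tool_pos: [0.3748, 0.3946, 0.2269]
orientation: [-180.0, -0.0, -24.1]
force: [1.5, 0.0, -0.5]
opening: 0.0533
gripper_force: 0.0
```

Emit:
carry_out([
  [[0.9, 0.8, 0, 0, -1], [0.9, 0.8, 0, 0, -1], [0.9, 0.8, 0, 0, -1], [0.9, 0.8, 0, 0, -1], [0.9, 0.8, 0, 0, -1]],
])

```text
clock: 2.95
tool_pos: [0.474, 0.1752, 0.227]
orientation: [-180.0, -0.0, -24.1]
force: [1.0, 0.9, 0.3]
opening: 0.0129
gripper_force: 0.0
```

Emit:
carry_out([
  [[0.8, 0.77, 0, 0.1, -1], [0.8, 0.77, 0, 0.1, -1], [0.8, 0.77, 0, 0.1, -1], [0.8, 0.77, 0, 0.1, -1], [0.8, 0.77, 0, 0.1, -1]],
])

```text
clock: 3.45
tool_pos: [0.5576, -0.0318, 0.2266]
orientation: [180.0, -0.0, -60.5]
force: [0.4, -0.1, -0.1]
opening: 0.0003
gripper_force: 0.0
```

Emit:
carry_out([
  [[0, 0, 0, 0.083, -1], [0, 0, 0, 0.083, -1], [0, 0, 0, 0.083, -1], [0, 0, 0, 0.083, -1], [0, 0, 0, 0.083, -1]],
])

```text
clock: 3.95
tool_pos: [0.5568, -0.0285, 0.2267]
orientation: [-180.0, 0.0, -90.0]
force: [-0.1, -1.1, -1.0]
opening: 0.0007
gripper_force: 0.0
```

```bash
python3 - <<'E'
from h import *
o=ctrl.get_obs(); print(o["clock"],o["tool_pos"],o["orientation"],o["joint_pos"],o["opening"],o["force"])
s=ctrl.snapshot("wrist"); save(s,"w1"); print("cam",ray(s,(256,192)))
for k,z in [("case",0),("wheel_plate",.075),("wheel_left_top",.091),("wheel_middle_top",.091),("wheel_right_top",.091),("bolt_knob",.102),("ring",.075)]:
    for q in ctrl.spot_point(s,k)[:2]: print(k,np.round(q["centre"],1),round(q["p"],2),onz(s,q["centre"],z).round(4))
cv2.imwrite("pics/w1b.png",cv2.resize(s["color"],(800,600),interpolation=cv2.INTER_CUBIC)[:,:,::-1])
E
```

```text
3.95 [ 0.55679267 -0.02850673  0.22666396] [-1.79989616e+02  2.80598809e-03 -8.99969979e+01] [ 1.71915303e+01  9.50999430e+00 -1.43365926e+01  4.24107356e-04
 -6.61426640e+01 -1.71887000e+01] 0.0006862407518875807 [-0.11959856 -1.10283297 -1.04606997]
cam (array([ 0.55751052, -0.10299459,  0.38407094]), array([ 2.05105264e-04,  2.74163407e-01, -9.61685621e-01]))
case [262.8 110.3] 0.56 [ 0.5497 -0.0925  0.    ]
wheel_plate [249.1 111.2] 0.56 [ 0.5641 -0.0937  0.075 ]
wheel_left_top [247. 158.] 0.68 [ 0.5659 -0.0522  0.091 ]
wheel_left_top [ 90.3 255.9] 0.22 [0.7254 0.048  0.091 ]
wheel_middle_top [246.1 113.2] 0.8 [ 0.5664 -0.0925  0.091 ]
wheel_right_top [247.9  64.6] 0.89 [ 0.5645 -0.1329  0.091 ]
bolt_knob [339.6 120. ] 0.74 [ 0.4854 -0.0872  0.102 ]
ring [189.8 101.4] 0.6 [ 0.6192 -0.1026  0.075 ]
```

View pics/w1b.png

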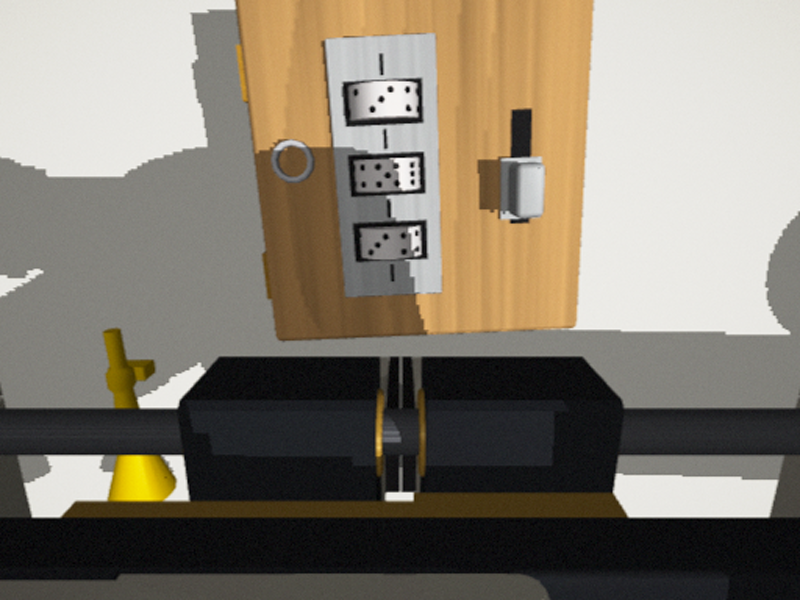

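```bash
python3 - <<'E'
from h import *
s=ctrl.snapshot("wrist"); o=ctrl.get_obs()
T=o["tool_pos"]; print("tcp px",proj(s,T),proj(s,T+[.021,.0,0]),proj(s,T-[.021,0,0]), s["camera_matrix"][0,0])
for k,z in(("wheel_plate",.078),("case",.075)):
    for n,ss in (("wrist",s),("top",ctrl.snapshot("top"))):
        r=ctrl.silhouettes(ss,k)
        if not r: continue
        m=r[0]["mask"].astype(np.uint8); c=max(cv2.findContours(m,0,2)[0],key=cv2.contourArea)[:,0]
        P=np.array([onz(ss,p,z)[:2] for p in c],np.float32)*1000
        print(k,n,r[0]["p"],cv2.minAreaRect(P))
c=s["color"][10:200,190:370]
c=np.rot90(c,-1) # bolt side down, left wheel left
cv2.imwrite("pics/c1.png",cv2.resize(c,None,fx=3.15,fy=3.15,interpolation=cv2.INTER_CUBIC)[:,:,::-1])
E
```

```text
tcp px [257.40813726 244.8617356 ] [218.41711759 244.78321582] [296.39465691 244.94024631] 319.1587518829421
wheel_plate wrist 0.74 ((565.3469848632812, -93.78520202636719), (63.02692794799805, 150.4447021484375), 2.546873092651367)
wheel_plate top 0.53 ((567.1450805664062, -149.08766174316406), (58.04136276245117, 31.410402297973633), 0.6981029510498047)
case wrist 0.62 ((546.3466186523438, -90.9819564819336), (199.88648986816406, 198.3748321533203), 2.417595386505127)
case top 0.55 ((546.8877563476562, -136.0521697998047), (202.480224609375, 130.7928009033203), 3.810655117034912)
```

View pics/c1.png

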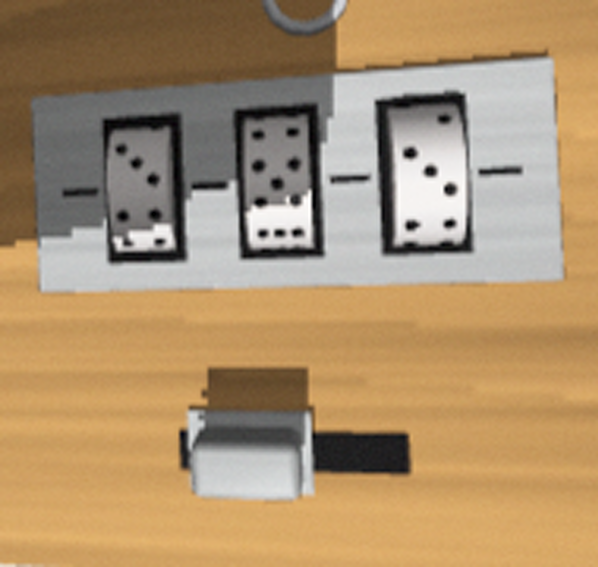

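Emit:
carry_out([
  [[0.124, -0.104, 0.2, -0.007, -1], [0.124, -0.104, 0.4, -0.007, -1], [0.124, -0.104, 0.55, -0.007, -1], [0.124, -0.104, 0.625, -0.007, -1], [0.124, -0.104, 0.625, -0.007, -1]],
])

```text
clock: 5.2
tool_pos: [0.5759, -0.0536, 0.0989]
orientation: [179.7, -0.0, -87.4]
force: [0.2, -0.7, 0.3]
opening: 0.0006
gripper_force: 0.0
```

Emit:
carry_out([
  [[0, 0, 0, 0, -1], [0, 0, 0, 0, -1], [0, 0, 0, 0, -1]],
])

```text
clock: 5.5
tool_pos: [0.5784, -0.053, 0.103]
orientation: [-179.9, 0.0, -87.4]
force: [0.3, -0.4, 0.1]
opening: 0.0005
gripper_force: 0.0
```

```bash
python3 - <<'E'
from h import *
s=ctrl.snapshot("side"); 
o=ctrl.get_obs(); print(o["tool_pos"],o["force"],o["opening"],proj(s,o["tool_pos"]))
c=s["color"][150:250,180:300]
cv2.imwrite("pics/s1.png",cv2.resize(c,None,fx=5,fy=5,interpolation=cv2.INTER_CUBIC)[:,:,::-1])
E
```

```text
[ 0.57826839 -0.05299018  0.10278089] [-0.14582574 -0.25708169  0.07207302] 0.00023134402764232934 [244.42849554 200.23401168]
```

View pics/s1.png

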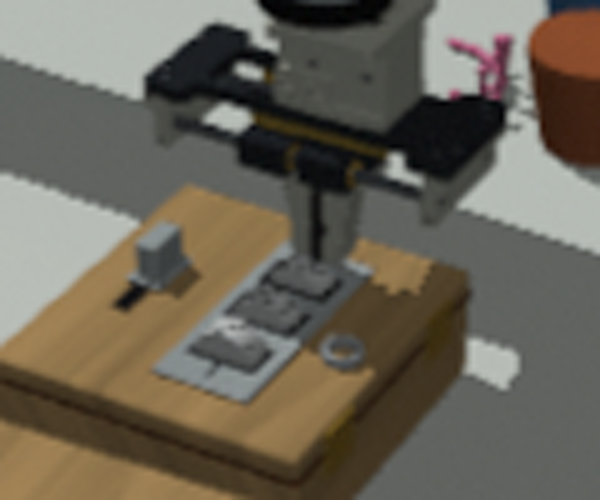

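Emit:
carry_out([
  [[0, 0.033, 0.01, 0, -1], [0, 0.033, 0.015, 0, -1], [0, 0.033, 0.02, 0, -1], [0, 0.033, 0.025, 0, -1], [0, 0.033, 0.025, 0, -1]],
])

```text
clock: 6.05
tool_pos: [0.571, -0.0535, 0.0964]
orientation: [180.0, -0.0, -87.4]
force: [-0.6, 0.7, -0.2]
opening: 0.0001
gripper_force: 0.0
```

Emit:
carry_out([
  [[0, 0, 0.0025, 0, -1], [0, 0, 0.005, 0, -1]],
])

```text
clock: 6.25
tool_pos: [0.5711, -0.0535, 0.0955]
orientation: [180.0, -0.0, -87.4]
force: [-0.0, -0.9, 0.1]
opening: 0.0005
gripper_force: 0.0
```

Emit:
carry_out([
  [[0, 0, 0.0025, 0, -1], [0, 0, 0.005, 0, -1]],
])

```text
clock: 6.45
tool_pos: [0.571, -0.0535, 0.0945]
orientation: [180.0, -0.0, -87.4]
force: [0.5, 0.5, -0.7]
opening: 0.0006
gripper_force: 0.0
```

Emit:
carry_out([
  [[0, 0, 0.0025, 0, -1], [0, 0, 0.005, 0, -1]],
])

```text
clock: 6.65
tool_pos: [0.571, -0.0535, 0.0935]
orientation: [180.0, 0.0, -87.4]
force: [-0.6, -1.0, 0.5]
opening: 0.0005
gripper_force: 0.0
```

Emit:
carry_out([
  [[0, 0, 0.0025, 0, -1]],
])

```text
clock: 6.75
tool_pos: [0.571, -0.0535, 0.093]
orientation: [180.0, 0.0, -87.4]
force: [-0.2, -0.0, -0.5]
opening: 0.0005
gripper_force: 0.0
```

Emit:
carry_out([
  [[0, 0, 0.0025, 0, -1]],
])

```text
clock: 6.85
tool_pos: [0.571, -0.0535, 0.0925]
orientation: [180.0, -0.0, -87.4]
force: [-0.9, 0.4, 1.0]
opening: 0.0006
gripper_force: 0.0
```

Emit:
carry_out([
  [[0, 0, 0.0025, 0, -1], [0, 0, 0.005, 0, -1]],
])

```text
clock: 7.05
tool_pos: [0.571, -0.0535, 0.0915]
orientation: [-180.0, -0.0, -87.4]
force: [0.7, 0.3, 0.5]
opening: 0.0006
gripper_force: 0.3
```

Emit:
carry_out([
  [[0, 0, 0.0025, 0, -1]],
])

```text
clock: 7.15
tool_pos: [0.5711, -0.0535, 0.0912]
orientation: [-180.0, -0.0, -87.4]
force: [-0.7, 0.8, 2.3]
opening: 0.0006
gripper_force: 1.0
```

Emit:
carry_out([
  [[0, 0, 0.0025, 0, -1]],
])

```text
clock: 7.25
tool_pos: [0.5712, -0.0535, 0.0908]
orientation: [-180.0, -0.0, -87.4]
force: [-0.9, -0.6, 3.8]
opening: 0.0007
gripper_force: 1.8
```

Emit:
carry_out([
  [[0, 0, 0.0025, 0, -1]],
])

```text
clock: 7.35
tool_pos: [0.5712, -0.0535, 0.0904]
orientation: [-180.0, -0.0, -87.4]
force: [-1.0, -0.7, 5.7]
opening: 0.0003
gripper_force: 2.8
```

Emit:
carry_out([
  [[0, 0, 0.0025, 0, -1], [0, 0, 0.005, 0, -1]],
])

```text
clock: 7.55
tool_pos: [0.5713, -0.0535, 0.0898]
orientation: [-180.0, -0.0, -87.4]
force: [-2.8, 0.3, 8.6]
opening: 0.0002
gripper_force: 4.4
```

Emit:
carry_out([
  [[0, 0, 0.0025, 0, -1], [0, 0, 0.0025, 0, -1]],
])

```text
clock: 7.75
tool_pos: [0.5717, -0.0535, 0.0897]
orientation: [-179.9, -0.0, -87.4]
force: [-1.9, -0.4, 10.0]
opening: 0.0004
gripper_force: 4.6
```

Emit:
carry_out([
  [[0, 0, 0.0015, 0, -1], [0, 0.01, 0.0015, 0, -1], [0, 0.02, 0.0015, 0, -1], [0, 0.03, 0.0015, 0, -1], [0, 0.04, 0.0015, 0, -1]],
])

```text
clock: 8.25
tool_pos: [0.5666, -0.0536, 0.0905]
orientation: [-179.6, -0.0, -87.3]
force: [4.0, -0.4, 9.3]
opening: 0.0001
gripper_force: 4.5
```

Emit:
carry_out([
  [[0, 0.0, 0.0025, 0, -1], [0, 0.01, 0.003, 0, -1], [0, 0.02, 0.003, 0, -1], [0, 0.03, 0.003, 0, -1], [0, 0.035, 0.003, 0, -1]],
])

```text
clock: 8.75
tool_pos: [0.5595, -0.054, 0.0902]
orientation: [-179.6, -0.0, -87.3]
force: [3.4, -0.6, 10.6]
opening: 0.0006
gripper_force: 5.4
```

Lift off and look at what the stroke did.

Emit:
carry_out([
  [[0, 0, -0.01, 0, -1], [0, 0, -0.03, 0, -1], [0, 0, -0.08, 0, -1], [0, 0, -0.14, 0, -1], [0, 0, -0.14, 0, -1]],
])

```text
clock: 9.25
tool_pos: [0.5571, -0.0541, 0.1177]
orientation: [-179.8, 0.0, -87.4]
force: [0.4, -0.7, 0.5]
opening: 0.0007
gripper_force: 0.0
```

Emit:
carry_out([
  [[0, -0.08, 0, 0, -1], [0, -0.08, 0, 0, -1], [0, -0.08, 0, 0, -1]],
])

```text
clock: 9.55
tool_pos: [0.5716, -0.0535, 0.1153]
orientation: [180.0, 0.0, -87.4]
force: [-0.8, -0.1, -0.8]
opening: 0.0003
gripper_force: 0.0
```

```bash
cat > v.py <<'E'
from h import *
import sys
# rectified top view of wheel tops: x right = case -y, y down = case -x, 5 px/mm
s=ctrl.snapshot("wrist"); o=ctrl.get_obs(); print(o["clock"],o["tool_pos"],o["force"])
C=np.array([.5653,-.0938]); a=np.radians(2.5); ex=np.array([np.cos(a),np.sin(a)]); ey=np.array([-ex[1],ex[0]])
src=[];dst=[]
for X in(-25,25):
    for Y in(-65,65):
        src.append(proj(s,[*(C+ex*X/1e3+ey*Y/1e3),.088])); dst.append((65*5-Y*5,125-X*5))
H=cv2.getPerspectiveTransform(np.float32(src),np.float32(dst))
w=cv2.warpPerspective(s["color"],H,(650,250),flags=cv2.INTER_CUBIC)
for i in range(25): cv2.line(w,(0,i*10*5-0+25),(8,i*50+25),(255,0,0),1)
cv2.imwrite(f"pics/{sys.argv[1]}.png",w[:,:,::-1])
E
python3 v.py r1
```

```text
9.6 [ 0.57133278 -0.05350425  0.11526679] [-0.53517682  0.14369484  0.09980113]
```

View pics/r1.png

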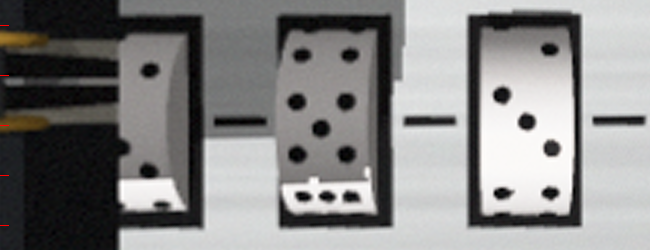

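Emit:
carry_out([
  [[0, 0, 0.04, 0, -1], [0, 0, 0.08, 0, -1], [0, 0, 0.105, 0, -1], [0, 0, 0.11, 0, -1], [0, 0, 0.115, 0, -1]],
])

```text
clock: 10.1
tool_pos: [0.5719, -0.0535, 0.0924]
orientation: [180.0, -0.0, -87.4]
force: [0.6, 0.5, -0.3]
opening: 0.0002
gripper_force: 0.0
```

Emit:
carry_out([
  [[0, 0, 0.0025, 0, -1], [0, 0, 0.005, 0, -1], [0, 0, 0.0075, 0, -1], [0, 0, 0.01, 0, -1], [0, 0, 0.0125, 0, -1]],
])

```text
clock: 10.6
tool_pos: [0.5724, -0.0534, 0.0906]
orientation: [-180.0, -0.0, -87.4]
force: [-0.3, 0.9, 4.1]
opening: 0.0004
gripper_force: 2.0
```

Emit:
carry_out([
  [[0, 0, 0.0025, 0, -1], [0, 0, 0.005, 0, -1], [0, 0, 0.0075, 0, -1], [0, 0, 0.0075, 0, -1]],
])

```text
clock: 11.0
tool_pos: [0.5725, -0.0535, 0.0896]
orientation: [-179.9, -0.0, -87.4]
force: [-2.9, 0.4, 9.2]
opening: 0.0001
gripper_force: 4.3
```

Emit:
carry_out([
  [[0, 0, 0.0025, 0, -1], [0, 0.015, 0.003, 0, -1], [0, 0.03, 0.004, 0, -1], [0, 0.045, 0.005, 0, -1], [0, 0.06, 0.005, 0, -1]],
])

```text
clock: 11.5
tool_pos: [0.5637, -0.0538, 0.0902]
orientation: [-179.6, -0.0, -87.3]
force: [3.3, -1.4, 11.5]
opening: 0.0002
gripper_force: 5.6
```

Emit:
carry_out([
  [[0, 0.015, 0.0005, 0, -1], [0, 0.02, 0.0005, 0, -1], [0, 0.02, 0.0005, 0, -1]],
])

```text
clock: 11.8
tool_pos: [0.5592, -0.054, 0.09]
orientation: [-179.6, -0.0, -87.3]
force: [1.9, -0.3, 12.4]
opening: 0.0004
gripper_force: 5.8
```

Emit:
carry_out([
  [[0, 0.005, 0, 0, -1], [0, 0.009, 0, 0, -1], [0, 0.009, 0, 0, -1]],
])

```text
clock: 12.1
tool_pos: [0.5571, -0.0541, 0.0898]
orientation: [-179.7, -0.0, -87.3]
force: [1.8, -0.2, 11.2]
opening: 0.0004
gripper_force: 5.6
```

Emit:
carry_out([
  [[0, 0, -0.01, 0, -1], [0, 0, -0.03, 0, -1], [0, 0, -0.08, 0, -1], [0, 0, -0.14, 0, -1], [0, 0, -0.14, 0, -1]],
])

```text
clock: 12.6
tool_pos: [0.5553, -0.0541, 0.1176]
orientation: [-179.8, 0.0, -87.4]
force: [1.0, 0.8, 0.8]
opening: 0.0002
gripper_force: 0.0
```

Emit:
carry_out([
  [[0.1, -0.01, 0, 0, -1], [0.2, -0.01, 0, 0, -1], [0.3, -0.01, 0, 0, -1], [0.398, -0.01, 0, 0, -1], [0.398, -0.01, 0, 0, -1]],
])

```text
clock: 13.1
tool_pos: [0.5595, -0.1353, 0.1153]
orientation: [180.0, -0.0, -87.5]
force: [0.1, 0.4, 0.7]
opening: 0.0007
gripper_force: 0.0
```

Emit:
carry_out([
  [[0, 0, 0.03, 0, -1], [0, 0, 0.06, 0, -1], [0, 0, 0.08, 0, -1], [0, 0, 0.085, 0, -1], [0, 0, 0.085, 0, -1]],
])

```text
clock: 13.6
tool_pos: [0.5597, -0.1333, 0.0982]
orientation: [180.0, -0.0, -87.4]
force: [-0.2, -0.5, 0.2]
opening: 0.0005
gripper_force: 0.0
```

Emit:
carry_out([
  [[0, 0, 0.0025, 0, -1], [0, 0, 0.005, 0, -1], [0, 0, 0.0075, 0, -1], [0, 0, 0.01, 0, -1]],
])

```text
clock: 14.0
tool_pos: [0.5599, -0.1337, 0.0967]
orientation: [-180.0, -0.0, -87.4]
force: [1.0, -0.4, 0.2]
opening: 0.0006
gripper_force: 0.0
```

Emit:
carry_out([
  [[0, 0, 0.0025, 0, -1], [0, 0, 0.005, 0, -1], [0, 0, 0.0075, 0, -1]],
])

```text
clock: 14.3
tool_pos: [0.5599, -0.1337, 0.0952]
orientation: [-180.0, -0.0, -87.4]
force: [-1.0, 0.6, 1.9]
opening: 0.0006
gripper_force: 1.6
```

Emit:
carry_out([
  [[0, 0, 0.0025, 0, -1], [0, 0, 0.005, 0, -1]],
])

```text
clock: 14.5
tool_pos: [0.56, -0.1338, 0.0946]
orientation: [-180.0, -0.0, -87.4]
force: [-2.8, 1.7, 7.2]
opening: 0.0008
gripper_force: 3.7
```

Emit:
carry_out([
  [[0, 0, 0.0025, 0, -1], [0, 0, 0.005, 0, -1]],
])

```text
clock: 14.7
tool_pos: [0.56, -0.1338, 0.0941]
orientation: [-180.0, -0.0, -87.4]
force: [-4.4, 1.3, 11.2]
opening: 0.0005
gripper_force: 5.5
```

Emit:
carry_out([
  [[0, -0.008, 0, 0, -1], [0, -0.016, 0, 0, -1], [0, -0.024, 0, 0, -1]],
])

```text
clock: 15.0
tool_pos: [0.5649, -0.1336, 0.0943]
orientation: [-179.9, -0.0, -87.4]
force: [-2.7, 0.8, 12.7]
opening: 0.0004
gripper_force: 5.7
```

Emit:
carry_out([
  [[0, -0.01, 0, 0, -1], [0, -0.02, 0, 0, -1], [0, -0.024, 0, 0, -1]],
])

```text
clock: 15.3
tool_pos: [0.5701, -0.1334, 0.0944]
orientation: [-179.9, -0.0, -87.4]
force: [-2.9, 1.0, 10.4]
opening: 0.0004
gripper_force: 5.5
```

Emit:
carry_out([
  [[0, -0.01, 0.001, 0, -1], [0, -0.02, 0.001, 0, -1], [0, -0.024, 0.001, 0, -1]],
])

```text
clock: 15.6
tool_pos: [0.5748, -0.1331, 0.094]
orientation: [-179.9, -0.0, -87.4]
force: [-3.5, 0.5, 9.8]
opening: 0.0006
gripper_force: 4.4
```

Emit:
carry_out([
  [[0, 0, -0.01, 0, -1], [0, 0, -0.03, 0, -1], [0, 0, -0.08, 0, -1], [0, 0, -0.11, 0, -1], [0, 0, -0.11, 0, -1]],
])

```text
clock: 16.1
tool_pos: [0.575, -0.133, 0.1162]
orientation: [-179.9, -0.0, -87.4]
force: [0.6, 0.7, 0.1]
opening: 0.0003
gripper_force: 0.0
```

Emit:
carry_out([
  [[-0.1, 0.06, -0.05, 0, -1], [-0.2, 0.06, -0.1, 0, -1], [-0.3, 0.06, -0.1, 0, -1], [-0.4, 0.06, -0.1, 0, -1], [-0.5, 0.06, -0.1, 0, -1]],
])

```text
clock: 16.6
tool_pos: [0.5575, -0.0329, 0.1349]
orientation: [-180.0, 0.0, -87.4]
force: [0.3, 0.1, 0.3]
opening: 0.0003
gripper_force: 0.0
```

Emit:
carry_out([
  [[-0.05, 0, 0, 0, -1], [-0.05, 0, 0, 0, -1], [-0.05, 0, 0, 0, -1]],
])

```text
clock: 16.9
tool_pos: [0.5572, -0.0238, 0.1348]
orientation: [180.0, -0.0, -87.4]
force: [0.5, -0.6, -1.5]
opening: 0.0005
gripper_force: 0.0
```

```bash
python3 v.py r2
```

```text
16.95 [ 0.5571764  -0.02412607  0.13474462] [-0.48849642 -0.13746614 -0.07207556]
```

View pics/r2.png

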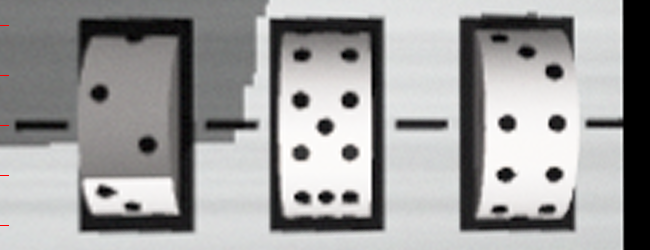

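Emit:
carry_out([
  [[0.1, -0.007, 0, 0, -1], [0.2, -0.007, 0, 0, -1], [0.35, -0.007, 0, 0, -1], [0.5, -0.007, 0, 0, -1], [0.549, -0.007, 0, 0, -1]],
])

```text
clock: 17.45
tool_pos: [0.5633, -0.1362, 0.1346]
orientation: [180.0, -0.0, -87.6]
force: [-0.2, 0.1, -0.3]
opening: 0.0008
gripper_force: 0.0
```

Emit:
carry_out([
  [[0, 0, 0.06, 0, -1], [0, 0, 0.12, 0, -1], [0, 0, 0.17, 0, -1], [0, 0, 0.185, 0, -1], [0, 0, 0.19, 0, -1]],
])

```text
clock: 17.95
tool_pos: [0.5631, -0.1327, 0.0961]
orientation: [179.9, -0.0, -87.4]
force: [-0.0, 0.1, 0.4]
opening: 0.0002
gripper_force: 0.1
```

Emit:
carry_out([
  [[0, 0, 0.0025, 0, -1], [0, 0, 0.005, 0, -1], [0, 0, 0.0075, 0, -1], [0, 0, 0.01, 0, -1], [0, 0, 0.0125, 0, -1]],
])

```text
clock: 18.45
tool_pos: [0.5641, -0.1332, 0.0951]
orientation: [-179.9, -0.0, -87.4]
force: [-1.7, 1.1, 6.0]
opening: 0.0006
gripper_force: 3.3
```

Emit:
carry_out([
  [[0, 0, 0.0025, 0, -1], [0, 0, 0.005, 0, -1], [0, 0, 0.006, 0, -1]],
])

```text
clock: 18.75
tool_pos: [0.5642, -0.1332, 0.0944]
orientation: [-179.9, -0.0, -87.4]
force: [-3.1, 3.2, 10.4]
opening: 0.0008
gripper_force: 5.4
```

Draw 5 mm from 0.5642.

Emit:
carry_out([
  [[0, -0.008, 0.0005, 0, -1], [0, -0.016, 0.0005, 0, -1], [0, -0.025, 0.0005, 0, -1], [0, -0.025, 0.0005, 0, -1]],
])

```text
clock: 19.15
tool_pos: [0.5692, -0.1331, 0.0944]
orientation: [-179.9, -0.0, -87.4]
force: [-2.6, 3.1, 11.5]
opening: 0.0004
gripper_force: 5.4
```

Emit:
carry_out([
  [[0, 0, -0.01, 0, -1], [0, 0, -0.03, 0, -1], [0, 0, -0.08, 0, -1], [0, 0, -0.15, 0, -1], [0, 0, -0.2, 0, -1]],
])

```text
clock: 19.65
tool_pos: [0.5689, -0.1332, 0.1343]
orientation: [-180.0, -0.0, -87.4]
force: [-0.1, 0.2, 0.3]
opening: 0.0006
gripper_force: 0.0
```

Emit:
carry_out([
  [[-0.1, 0.03, 0, 0, -1], [-0.2, 0.03, 0, 0, -1], [-0.3, 0.03, 0, 0, -1], [-0.45, 0.03, 0, 0, -1], [-0.55, 0.03, 0, 0, -1]],
])

```text
clock: 20.15
tool_pos: [0.5576, -0.0222, 0.1336]
orientation: [-180.0, 0.0, -87.4]
force: [0.1, 0.1, -0.5]
opening: 0.0001
gripper_force: 0.0
```

Emit:
carry_out([
  [[0, 0, 0, 0, -1], [0, 0, 0, 0, -1], [0, 0, 0, 0, -1]],
])

```text
clock: 20.45
tool_pos: [0.5577, -0.024, 0.1332]
orientation: [-180.0, -0.0, -87.4]
force: [-0.1, -1.2, 0.6]
opening: 0.0006
gripper_force: 0.0
```

```bash
python3 v.py r3; python3 - <<'E'
from h import *
s=ctrl.snapshot("wrist")
for q in ctrl.spot_point(s,"bolt_knob")[:2]: print(q["p"],onz(s,q["centre"],.102))
E
```

```text
20.5 [ 0.55763729 -0.02414286  0.13316224] [-1.01234735 -0.17836707  0.50525223]
0.89 [ 0.48488125 -0.08642652  0.102     ]
```

View pics/r3.png

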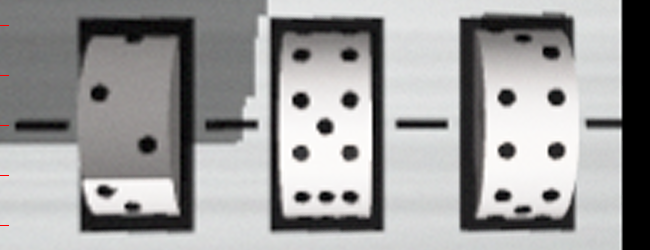

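Emit:
carry_out([
  [[0.05, 0.1, 0, 0, -1], [0.108, 0.2, 0, 0, -1], [0.108, 0.3, 0, 0, -1], [0.108, 0.377, 0, 0, -1], [0.108, 0.377, 0, 0, -1]],
])

```text
clock: 21.1
tool_pos: [0.4815, -0.0492, 0.1332]
orientation: [180.0, 0.0, -87.5]
force: [0.7, 0.0, 0.3]
opening: 0.0004
gripper_force: 0.0
```

Emit:
carry_out([
  [[0, 0, 0.05, 0, -1], [0, 0, 0.12, 0, -1], [0, 0, 0.18, 0, -1], [0, 0, 0.22, 0, -1], [0, 0, 0.22, 0, -1]],
])

```text
clock: 21.6
tool_pos: [0.4829, -0.0487, 0.0875]
orientation: [179.8, -0.0, -87.4]
force: [0.1, 0.5, 0.1]
opening: 0.0001
gripper_force: 0.0
```

Emit:
carry_out([
  [[0.01, 0, 0, 0, -1], [0.02, 0, 0, 0, -1], [0.03, 0, 0, 0, -1], [0.04, 0, 0, 0, -1], [0.05, 0, 0, 0, -1]],
])

```text
clock: 22.1
tool_pos: [0.4839, -0.0586, 0.0894]
orientation: [-180.0, 0.0, -87.4]
force: [0.2, 0.0, -0.0]
opening: 0.0008
gripper_force: 0.0
```

Emit:
carry_out([
  [[0.01, 0, 0, 0, -1], [0.02, 0, 0, 0, -1], [0.03, 0, 0, 0, -1], [0.04, 0, 0, 0, -1], [0.05, 0, 0, 0, -1]],
])

```text
clock: 22.6
tool_pos: [0.4844, -0.0685, 0.0892]
orientation: [-180.0, 0.0, -87.4]
force: [-1.2, 3.6, 2.6]
opening: 0.0005
gripper_force: 1.6
```

Emit:
carry_out([
  [[0.01, 0, 0, 0, -1], [0.02, 0, 0, 0, -1]],
])

```text
clock: 22.8
tool_pos: [0.4845, -0.0725, 0.0891]
orientation: [-180.0, 0.0, -87.4]
force: [-0.6, 2.4, 2.6]
opening: 0.0005
gripper_force: 1.6
```

Emit:
carry_out([
  [[0.01, 0, 0, 0, -1], [0.02, 0, 0, 0, -1], [0.03, 0, 0, 0, -1], [0.04, 0, 0, 0, -1]],
])

```text
clock: 23.2
tool_pos: [0.4849, -0.0806, 0.0891]
orientation: [-180.0, 0.0, -87.4]
force: [0.2, 2.3, 3.2]
opening: 0.0002
gripper_force: 1.6
```

Emit:
carry_out([
  [[0.005, 0, 0, 0, -1], [0.01, 0, 0, 0, -1]],
])

```text
clock: 23.4
tool_pos: [0.485, -0.0825, 0.0891]
orientation: [-180.0, 0.0, -87.4]
force: [0.0, 4.6, 2.5]
opening: 0.0006
gripper_force: 1.5
```

Emit:
carry_out([
  [[0.005, 0, 0, 0, -1], [0.01, 0, 0, 0, -1]],
])

```text
clock: 23.6
tool_pos: [0.4851, -0.0839, 0.0891]
orientation: [-180.0, 0.1, -87.4]
force: [-1.8, 12.4, 6.2]
opening: 0.0005
gripper_force: 6.0
```

Emit:
carry_out([
  [[-0.02, 0, 0, 0, -1], [-0.05, 0, 0, 0, -1], [-0.05, 0, -0.1, 0, -1], [-0.05, 0, -0.25, 0, -1], [-0.2, 0, -0.4, 0, -1]],
])

```text
clock: 24.1
tool_pos: [0.4821, -0.0458, 0.1692]
orientation: [179.8, -0.1, -87.6]
force: [1.2, 0.2, -0.6]
opening: 0.0002
gripper_force: 0.0
```

Emit:
carry_out([
  [[-0.1, -0.3, 0, 0, -1], [-0.1, -0.3, 0, 0, -1], [-0.1, -0.3, 0, 0, -1], [-0.1, -0.3, 0, 0, -1], [-0.1, -0.3, 0, 0, -1]],
])

```text
clock: 24.6
tool_pos: [0.5409, -0.0223, 0.1683]
orientation: [179.9, -0.0, -87.4]
force: [-0.6, 0.1, -0.5]
opening: 0.0003
gripper_force: 0.0
```

```bash
python3 - <<'E'
from h import *
o=ctrl.get_obs(); print(o["clock"],o["tool_pos"],o["force"])
s=ctrl.snapshot("wrist")
for q in ctrl.spot_point(s,"bolt_knob")[:2]: print(q["p"],onz(s,q["centre"],.102))
c=np.rot90(s["color"][0:230,150:400],-1)
cv2.imwrite("pics/f.png",cv2.resize(c,None,fx=2.3,fy=2.3,interpolation=cv2.INTER_CUBIC)[:,:,::-1])
E
```

```text
24.6 [ 0.54093893 -0.02225706  0.16831422] [-0.55349234  0.08121478 -0.50496581]
0.88 [ 0.48670311 -0.11111963  0.102     ]
```

View pics/f.png

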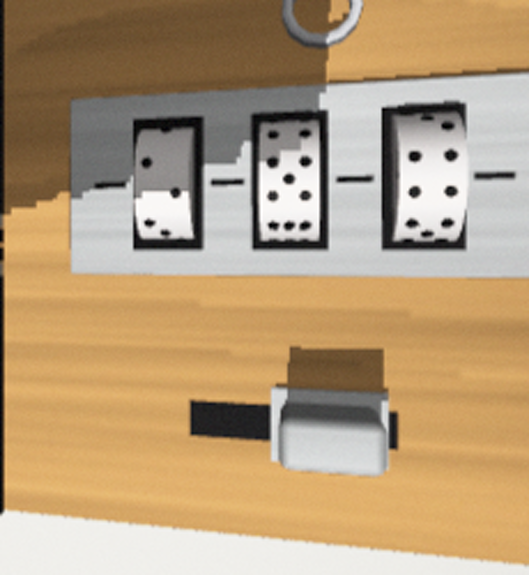

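The picture shows two dots up on the left wheel (160,178), five on the middle (289,178) and four on the right (433,173). The knob (333,445) has moved about 24.7 mm to the right.

```bash
python3 -c "
from plant import ctrl
print(ctrl.close_job())"
```

```text
the job is handed in; nothing more can be done
None
```

The job is handed in: the wheels show 2, 5 and 4 dots, the bolt knob is slid right to its stop so the lock should be open, and the robot touches nothing; the hand-in returned no verdict.

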